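Fit the battery to the pot warmer and hold its recessed reset button down

TASK

The cordless pot warmer has tripped. Slide the battery pack along the rail on top of the warmer until it is fully home against the stop and the detent has clicked up behind it, and let go of it; then take the orange-handled stylus from the wooden block, reach its steel tip through the yellow-ringed hole and push the red reset button inside fully down. Finish while still gripping the stylus and holding the button down with it, and leave the pan, the brushes and the glue bottle where they stand.

Things in the scene. Friction and masses are not known exactly. Their poses are not given: they have to be found in the camera images.
- warmer: Fixed grey pot warmer, low box 170 (x) by 330 (y) mm, deck 50 mm above the table; origin at table level. Along its y: hot plate with saucepan at the -y end, black switch box with yellow-ringed hole in the middle (25 mm above the deck, its side 62 mm from the rail's centre line), battery rail at the +y end. The pack slides along the warmer's +x (away from the robot). Yaw up to 0.25 rad.
- shoe_home (a point): Where point battery_mid lies when the pack is fully home; 33 mm above the deck, axes as the warmer's. The aluminium rail runs along x; a black stop, 34 mm high, has its face 32 mm beyond this point. A T-slot with lips over it: slide the pack in from the robot's side, it cannot be dropped in. No rail side is more than 12 mm above the deck.
- rail_mouth (a point): Centre of the rail's mouth at deck level, 40 mm before shoe_home; axes as the warmer's. From here on the slot is 57 mm wide for the 52 mm foot, 9 mm high under the lips for the 6 mm foot, and 43 mm wide between the lips. The 18 mm before it are flared side guides, 73 mm apart at the front.
- shoe_setdown (a point): Where point battery_mid lies when the pack stands on the open flat deck before the rail, in line with it: 85 mm before shoe_home, 33 mm above the deck. From here slide it along the warmer's +x.
- detent (a joint): Sprung steel ramp in the middle of the rail floor, near its mouth, that stands 3 mm proud of the deck: 0 = up, 0.003 = pressed flush by the pack sliding over it (push of roughly 3 to 10 N, more if the pack is also pressed down on the deck). When the pack is fully home it springs back up to 0 just behind the pack's rear edge.
- battery_mid (a point): Centre of the loose battery pack (half-way up, 33 mm above its underside), axes along the pack: black with a green band, 64 (x) by 36 (y) mm and 66 mm tall, on a foot 64 by 52 mm and 6 mm thick; 0.2 to 0.4 kg. Upright on the table. Slides along its own x; both ends alike. Grip it across the 36 mm width, fingertips at least 14 mm above its underside so that they pass over the rail.
- block: Fixed wooden tool block 55 (x) by 150 (y) mm, 60 mm high, origin at its underside; three holes 50 mm apart along its y, 8.5 mm wide and 55 mm deep. In each stands one of stylus, brush_a, brush_b, in any order.
- stylus_grip (a point): Middle of the stylus handle: orange, round, 14 mm diameter, 80 mm long, upright; this point is 40 mm below its top and 90 mm above the tip (in the block: 100 mm above the table). z along the stylus, up. Mass about 40 g. Lift it at least 55 mm straight up to clear the block.
- stylus_tip (a point): Lower end of the stylus: steel shank 6 mm diameter, 50 mm long below the handle.
- aperture (a point): Centre of the 14 mm hole in the top face of the black switch box (70 by 55 mm, top 75 mm above the table), ringed in yellow. The hole goes straight down. The red button inside, 12 mm across, has its top 16 mm below this point when released and 21 mm below when fully down.
- reset (a joint): Travel of the red reset button: 0 = released, 0.005 = fully down against its solid stop. Spring: it starts to move at 1.5 N and takes 4.5 N to be fully down; it springs back when let go.
- brush_a: Loose bystander: paint brush with a light wooden handle, upright in the block, bristles up, 131 mm long, its top 141 mm above the table. Origin at its lower end.
- brush_b: Loose bystander: paint brush like brush_a with a blue handle and white bristles. Origin at its lower end.
- pan: Loose bystander: aluminium saucepan, 124 mm across, 65 mm high, with two black side handles reaching 110 mm from its axis along the warmer's x, on the warmer's hot plate (rim 123 mm above the table). Origin at the centre of its underside.
- glue: Loose bystander: white glue bottle with a blue cap, 52 mm diameter, 130 mm tall, on the table. Origin at its underside.
Things that resemble listed ones, but are neither listed nor needed, are in the scene too. Several things look just like the part that bears battery_mid: the one meant starts farthest from the robot's base.

How it is judged:
By the outcome, as a careful person would: the job done as asked, in the order asked, and still so for the second after the job is handed in, while the arm keeps its last pose, push and grip.
It also fails if it takes over 64 s, if anything falls off the work surface, if the arm or the gripper's body presses on something with over 40 N, if the wrist force passes 120 N, or if a joint passes its speed limit or range.

ROBOT

A 7-joint arm with a two-finger parallel gripper is mounted at the origin on the work surface. World frame = base frame: x ahead of the robot, y to its left, z up, the work surface at z = 0. Lengths are in m, angles in rad, forces in N, time in s.
With the tool pointing down it reaches from about 0.4 to 0.85 m from the base axis. Payload 4.4 kg.
Tool frame: the origin (TCP) lies midway between the tips of the shut fingers; the grasp point (between the pads) lies 19 mm behind it; z points along the fingers, y is the line along which they close (so a half turn about z gives the same grasp; the last joint's range is limited). The gripper opens to 94 mm and grips with 3 to 60 N. Pads are 16 mm wide; open, the fingers measure 119 mm over their backs; the gripper's body (75 mm by 177 mm) begins 78 mm behind the grasp point.
Start: joints at [1.272, 0.628, 0.038, 1.517, -0.027, 0.996, -0.02], TCP at [0.15, -0.632, 0.178] pointing down, gripper open.
Joint ranges: [-3.06, 3.06], [-0.37, 2.12], [-1.25, 1.32], [0.18, 2.47], [-1.1, 4.24], [0.23, 1.98], [-2.94, 2.94]. Speed limits (rad/s): [2.57, 2.57, 3.14, 3.14, 3.14, 3.14, 3.14].

INTERFACE

Orientations are given as a rotation vector (axis times angle).
In Python, from cell import * gives the robot as it stands.
- The arm moves only by the tool step_arm, never from a script. Its argument "commands" is a list of rows, each an object of numbers: "fingers": the closure, from 0 (fully open) to 1 (shut); "x", "y", "z": the shift along the world's x, y, z in m; "turn": the turn about the world's z in degrees. In form: [{"fingers": .., "x": .., "y": .., "z": .., "turn": ..}, ...]. A call has 1 to 12 rows; each row is the pose to reach, as a shift and turn from the pose commanded when the call began; what a row does not reach only later rows make up. A row lasts 1/12 s, in which the tool goes at most 41.7 mm and 7.16 degrees, less where a joint would pass 70% of its speed; a pose out of reach is approached as far as the arm can. A call with a gripper value outside its range is refused whole. The fingers move at their own pace and stop on an object; "force" is the grip in N (left out, the last holds). Time passes only in rows, so rows that repeat a pose let the fingers close. It gives the time, the measured TCP pose, the force, the opening and the grip force at its end, in the units of the state.
- state(): the state, without advancing time (a new reading comes with each control period).
- get_image(name): name is "scene" or "top" or "wrist"; returns a dict with "frame" (384x512x3 uint8, red, green, blue), "fx", "fy", "cx", "cy" (pixels), "k1" (the pictures are not rectified: a ray, as slopes to the right and down, at radius r is drawn at 1 + k1 r^2 times it, then the intrinsics apply), "R" (3x3) and "t" (3): a world point X has camera coordinates R X + t. Camera axes: x right, y down, z forward; pixel columns grow to the right and rows downward; lengths in m; the calibration is good to about 2 mm. A picture is of the moment at which its call begins. There is no depth.
- close_job(): hands the job in; it is judged then, once.
Trained networks look in a picture, given as the dict that the camera call returned (one of the last four; its "shot" number tells which), for a name from the list of things; names that differ only in an ending like _2 or _b are one class to them, and where a whole thing is asked for, a point or a joint stands for the part that bears it (a point fixed in the world has none). Each returns a list of dicts, best first, with "p" (0 to 1); they miss things now and then, are a little off and sometimes report something else, mostly with a low value. They report only what shows in the picture. A call takes as long as a camera call. They do not tell look-alikes from the thing itself.
- regions_of(target, picture): "region" (384x512 bool, what is visible of it).
- place_of(target, picture): "at" ([x, y, z] in m, in world coordinates, good to about 4 mm: a listed point, or the origin of a listed thing).
The state is a dict: "time_s": time; "qpos": joint angles; "joint_vel": joint speeds; "effort": joint torques, N m; "position": TCP position; "tcp_rot": TCP orientation; "force": force on the tool from outside, world axes, zero at the start; "wrist_torque": the same for the moment, N m; "gripper_width": opening from 0.0 (shut) to 1.0 (fully open); "grasp_force": force on a finger pad.
Only numpy, scipy, OpenCV 4.12 (cv2) and the standard library are available. Lean on these libraries where they do the work, as an engineer would, in place of code of your own. Each camera call takes 0.05 s, during which the arm holds its last target. There are 200 camera calls.

## Working session

There is one attempt and no reset: what is moved stays moved. The work goes in short steps, Python scripts to look and compute and a tool call to move; the robot and the scene stay as the last step left them, time stands still between calls to the robot, and variables do not carry over. Pictures are saved under pics/ and viewed, at most 14 in all, crops included, and the job is handed in when it is done.

Besides the shell and the picture viewer there is one more tool, called after ">>>" by a JSON object that holds its "fn" and its "kwargs", one argument or row to a line. step_arm: Moves the arm, as the interface text tells. Its arguments: {"type":"object","properties":{"commands":{"type":"array"},"force":{"type":"number"}},"required":["commands"]}

```bash
mkdir -p pics
cat > h.py <<'E'
from cell import *
import numpy as np, cv2
def save(im,n): cv2.imwrite('pics/'+n,cv2.cvtColor(im,cv2.COLOR_RGB2BGR))
def proj(P,c):
    X=np.asarray(c['R'])@np.asarray(P,float)+np.asarray(c['t']); s=X[:2]/X[2]; s=s*(1+c['k1']*(s@s))
    return np.array([c['fx']*s[0]+c['cx'],c['fy']*s[1]+c['cy']])
def ray(uv,c):
    d=np.array([(uv[0]-c['cx'])/c['fx'],(uv[1]-c['cy'])/c['fy']]); s=d.copy()
    for _ in range(20): s=d/(1+c['k1']*(s@s))
    R=np.asarray(c['R']); return -R.T@np.asarray(c['t']), R.T@np.array([s[0],s[1],1])
def onz(uv,z,c):
    o,d=ray(uv,c); return o+d*(z-o[2])/d[2]
E
python3 - <<'E'
from h import *
s=state();print(s)
for n in ("scene","top"):
    c=get_image(n); save(c['frame'],n+'0.png')
    for t in ("warmer","shoe_home","rail_mouth","shoe_setdown","battery_mid","block","stylus_grip","stylus_tip","aperture","brush_a","brush_b","pan","glue"):
        print(n,t,[(np.round(r['at'],3).tolist(),round(r['p'],2),np.round(proj(r['at'],c)).tolist()) for r in place_of(t,c)])
E
```

```text
{'time_s': 0.0, 'qpos': array([ 1.2722241 ,  0.62930862,  0.03843878,  1.51834361, -0.02699252,
        0.99630599, -0.01999381]), 'joint_vel': array([-0.00075823, -0.00024489,  0.00067903, -0.00090159,  0.00014622,
       -0.00056188,  0.00062962]), 'effort': array([ 2.18288537e-04, -5.49724996e+01,  1.14374164e+00, -1.86634737e+01,
       -5.21785521e-02,  2.34168913e-02,  1.68512447e-04]), 'position': array([ 0.14980294, -0.63177319,  0.17688623]), 'tcp_rot': array([-3.11851709e+00, -3.64620978e-01,  3.77957015e-04]), 'force': array([-0.07483786,  0.39088915, -0.07328183]), 'wrist_torque': array([-0.09991233,  0.0285449 , -0.01136017]), 'grasp_force': 0.0, 'gripper_width': 1.0005467918661437}
scene warmer [([0.601, -0.192, -0.003], 0.59, [172.0, 219.0])]
scene shoe_home [([0.657, -0.099, 0.082], 0.9, [188.0, 220.0])]
scene rail_mouth [([0.615, -0.093, 0.05], 0.92, [199.0, 218.0])]
scene shoe_setdown [([0.579, -0.082, 0.083], 0.65, [209.0, 201.0])]
scene battery_mid [([0.47, 0.138, 0.033], 0.92, [300.0, 209.0]), ([0.338, 0.087, 0.03], 0.9, [297.0, 177.0]), ([0.329, 0.23, 0.031], 0.
[... 802 characters left out ...]
, [308.0, 161.0]), ([0.461, 0.399, 0.015], 0.16, [134.0, 212.0])]
top battery_mid [([0.327, 0.23, 0.036], 0.92, [193.0, 259.0]), ([0.471, 0.144, 0.033], 0.82, [225.0, 205.0]), ([0.339, 0.086, 0.035], 0.67, [247.0, 253.0])]
top block []
top stylus_grip [([0.49, 0.305, 0.099], 0.63, [161.0, 196.0])]
top stylus_tip []
top aperture [([0.631, -0.185, 0.074], 0.95, [344.0, 142.0])]
top brush_a [([0.461, 0.4, 0.014], 0.54, [134.0, 212.0]), ([0.47, 0.351, 0.008], 0.51, [152.0, 208.0])]
top brush_b [([0.461, 0.4, 0.014], 0.54, [134.0, 212.0]), ([0.47, 0.351, 0.008], 0.51, [152.0, 208.0])]
top pan [([0.578, -0.291, 0.059], 0.64, [384.0, 161.0])]
top glue [([0.731, 0.099, 0.001], 0.55, [240.0, 117.0])]
```

Run:
```python
import cv2,numpy as np
a=cv2.imread('pics/scene0.png');b=cv2.imread('pics/top0.png')
A=cv2.resize(a[130:330,100:450],(800,457),interpolation=cv2.INTER_CUBIC);cv2.imwrite('pics/sc1.png',A)
B=cv2.resize(b[80:300,100:440],(800,518),interpolation=cv2.INTER_CUBIC);cv2.imwrite('pics/tp1.png',B)
```

```text
(no output)
```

View pics/sc1.png

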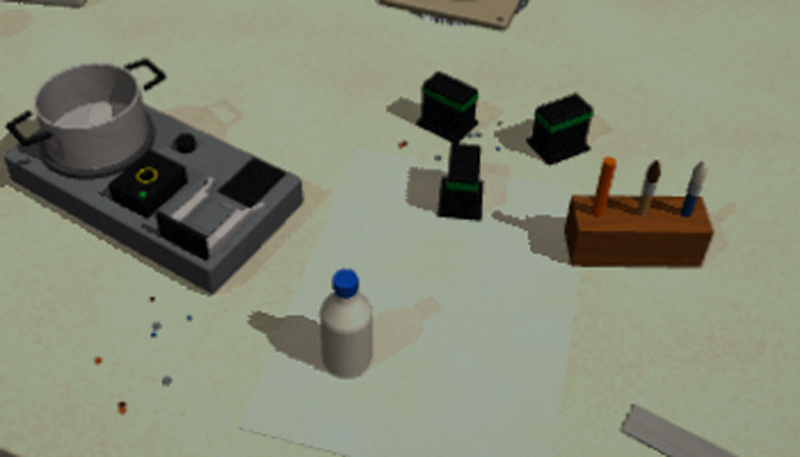

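View pics/tp1.png

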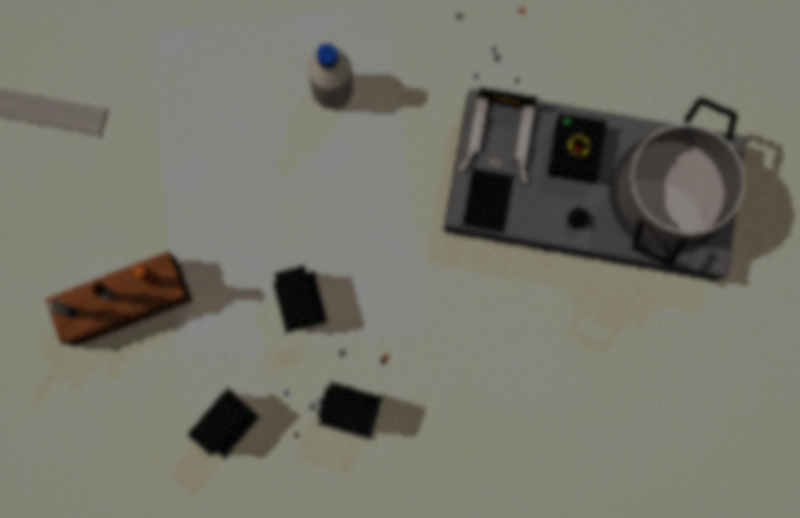

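Candidates for the pack, at their top-image pixels: (225,205), (247,253) and (193,259). The first is at r=0.49 m from the base, against 0.35 and 0.40 for the others, so it's the one meant. The orange stylus, at scene pixel (364,210), stands between no lookalikes; the two brushes are light brown and blue. The yellow ring is at top (344,142), and the black knob near it isn't the aperture. Next I move to look closer, warmer first.

>>> {"fn": "step_arm", "kwargs": {
  "commands": [
    {"fingers":0,"x":0.03,"y":0.02,"z":0.04,"turn":0},
    {"fingers":0,"x":0.06,"y":0.04,"z":0.06,"turn":0},
    {"fingers":0,"x":0.1,"y":0.08,"z":0.08,"turn":0},
    {"fingers":0,"x":0.13,"y":0.12,"z":0.1,"turn":0},
    {"fingers":0,"x":0.16,"y":0.15,"z":0.12,"turn":0},
    {"fingers":0,"x":0.19,"y":0.19,"z":0.13,"turn":0},
    {"fingers":0,"x":0.22,"y":0.23,"z":0.15,"turn":0},
    {"fingers":0,"x":0.25,"y":0.28,"z":0.15,"turn":0},
    {"fingers":0,"x":0.28,"y":0.32,"z":0.15,"turn":0},
    {"fingers":0,"x":0.3,"y":0.36,"z":0.15,"turn":0},
    {"fingers":0,"x":0.32,"y":0.4,"z":0.15,"turn":0},
    {"fingers":0,"x":0.35,"y":0.44,"z":0.15,"turn":0}
  ]
}}

```text
time_s: 2.4
position: [0.4451, -0.277, 0.325]
tcp_rot: [3.12, 0.364, 0.001]
force: [0.5, -0.0, -0.8]
gripper_width: 1.003
grasp_force: 0.0
```

>>> {"fn": "step_arm", "kwargs": {
  "commands": [
    {"fingers":0,"x":0.02,"y":0.04,"z":0,"turn":0},
    {"fingers":0,"x":0.03,"y":0.07,"z":0,"turn":0},
    {"fingers":0,"x":0.04,"y":0.09,"z":0,"turn":0},
    {"fingers":0,"x":0.04,"y":0.09,"z":0,"turn":0},
    {"fingers":0,"x":0.04,"y":0.09,"z":0,"turn":0},
    {"fingers":0,"x":0.04,"y":0.09,"z":0,"turn":0}
  ]
}}

```text
time_s: 2.9
position: [0.4839, -0.1901, 0.3244]
tcp_rot: [3.12, 0.363, -0.001]
force: [0.3, -0.8, -0.2]
gripper_width: 1.0
grasp_force: 0.0
```

Run:
```python
from h import *
s=state();print(s['time_s'],s['position'],s['tcp_rot'])
c=get_image("wrist"); print(-np.asarray(c['R']).T@np.asarray(c['t']))
save(cv2.resize(c['frame'],(768,576)),'w1.png')
for t in ("shoe_home","rail_mouth","shoe_setdown","battery_mid","aperture","pan","warmer"):
    print(t,[(np.round(r['at'],3).tolist(),round(r['p'],2),np.round(proj(r['at'],c)).tolist()) for r in place_of(t,c)])
```

```text
2.9 [ 0.48385394 -0.19009582  0.32437141] [ 3.11959106e+00  3.62703141e-01 -8.02461803e-04]
[ 0.55982265 -0.17183556  0.53072201]
shoe_home [([0.654, -0.098, 0.083], 0.7, [214.0, 18.0])]
rail_mouth [([0.612, -0.091, 0.051], 0.57, [205.0, 53.0]), ([0.577, -0.08, 0.083], 0.33, [189.0, 75.0])]
shoe_setdown [([0.576, -0.081, 0.083], 0.84, [189.0, 76.0])]
battery_mid [([0.47, 0.145, 0.039], 0.81, [40.0, 116.0]), ([0.339, 0.085, 0.034], 0.79, [71.0, 203.0])]
aperture [([0.631, -0.186, 0.075], 0.57, [275.0, 53.0])]
pan [([0.585, -0.293, 0.058], 0.86, [338.0, 107.0]), ([0.614, -0.092, 0.051], 0.7, [206.0, 52.0])]
warmer [([0.598, -0.193, -0.0], 0.79, [271.0, 83.0])]
```

View pics/w1.png

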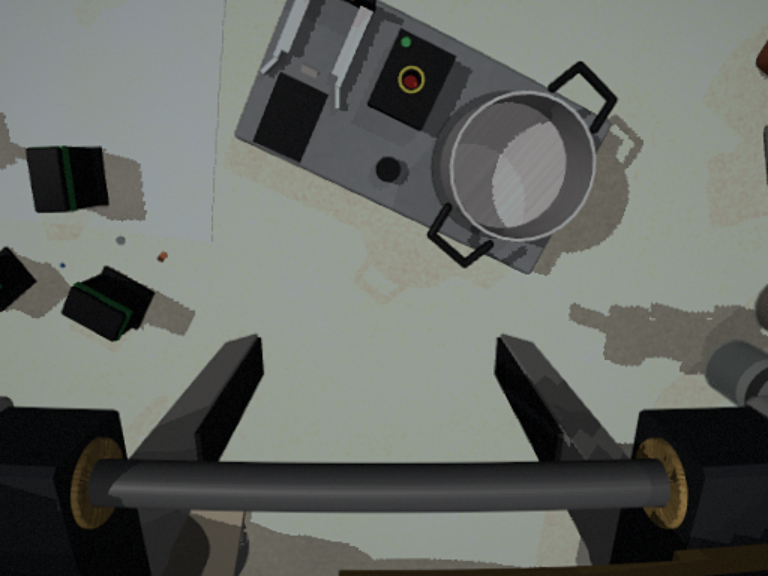

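The view shows the warmer's near edge from (236,136) to (530,272) at 1.5x, the ring at (411,79), the detent at (310,71), and the pack at (68,180). Next I work out the yaw.

Run:
```python
from h import *
c=get_image("wrist")
P=lambda u,v,z: onz((u/1.5,v/1.5),z,c)
a=P(236,134,.05);b=P(530,270,.05);d=P(288,0,.05)
print(a,b,d,np.linalg.norm(b-a)); e=a-b; print('yaw',np.arctan2(-e[0],e[1])); f=d-a; print('yaw',np.arctan2(f[1],f[0]))
print('ring',P(411,79,.075),'detent',P(310,71,.053))
yaw=np.arctan2(-e[0],e[1]); ex=np.array([np.cos(yaw),np.sin(yaw)]);ey=np.array([-ex[1],ex[0]])
W=a[:2]+ex*.085-ey*.165; print('W',W)
g=c['frame'];hsv=cv2.cvtColor(g,cv2.COLOR_RGB2HSV)
m=cv2.inRange(hsv,(22,120,80),(35,255,255)); ys,xs=np.nonzero(m); k=(abs(xs-274)<20)&(abs(ys-53)<20); p=onz((xs[k].mean(),ys[k].mean()),.075,c);print('ring',p, k.sum(), 'in warmer',ex@(p[:2]-W),ey@(p[:2]-W))
for n,q in(('home',(.655,-.099)),('set',(.577,-.082)),('mouth',(.616,-.092)),('pan',(.58,-.291))): print(n,ex@(q-W),ey@(q-W))
# dark set-down pad corners (1.5x)
for u,v in((280,72),(327,92),(301,161),(254,142)): q=P(u,v,.05)[:2]-W; print('pad',ex@q,ey@q)
for u,v in((306,0),(265,72),(372,12),(338,107),(375,10)): q=P(u,v,.06)[:2]-W; print('rail',ex@q,ey@q)
```

```text
[ 0.54916579 -0.03209687  0.05      ] [ 0.48584629 -0.34909023  0.05      ] [ 0.67731571 -0.05805931  0.05      ] 0.3232555435905607
yaw -0.1971553890891254
yaw -0.19988875556982366
ring [ 0.63169772 -0.18347964  0.075     ] detent [ 0.62063106 -0.09099503  0.053     ]
W [ 0.60019884 -0.21055031]
ring [ 0.63124155 -0.18429429  0.075     ] 108 in warmer 0.025298292850601645 0.03182804432769158
home 0.03188899079438613 0.12012381041853956
set -0.04792994419526116 0.12151579357880786
mouth -0.007726655766421411 0.11934886037551735
pan -0.0040490108093716995 -0.08284776404628125
pad -0.015382233015630497 0.1472499325835379
pad -0.013833341302488323 0.09980776922371878
pad -0.08277806755957558 0.09766690488801821
pad -0.08487324938702046 0.14621930845865483
rail 0.050321778732852145 0.14706161469845905
rail -0.021632004839015367 0.15752000190309914
rail 0.06528886703451446 0.08908843081698165
rail -0.02251851670673448 0.08377709519758793
rail 0.06793777545342757 0.08734658395173822
```

>>> {"fn": "step_arm", "kwargs": {
  "commands": [
    {"fingers":0,"x":0,"y":0.04,"z":0,"turn":0},
    {"fingers":0,"x":-0.01,"y":0.08,"z":-0.01,"turn":0},
    {"fingers":0,"x":-0.01,"y":0.12,"z":-0.02,"turn":0},
    {"fingers":0,"x":-0.01,"y":0.16,"z":-0.03,"turn":0},
    {"fingers":0,"x":-0.02,"y":0.2,"z":-0.05,"turn":0},
    {"fingers":0,"x":-0.02,"y":0.24,"z":-0.07,"turn":0},
    {"fingers":0,"x":-0.02,"y":0.28,"z":-0.09,"turn":0},
    {"fingers":0,"x":-0.02,"y":0.32,"z":-0.1,"turn":0},
    {"fingers":0,"x":-0.02,"y":0.33,"z":-0.1,"turn":0},
    {"fingers":0,"x":-0.02,"y":0.33,"z":-0.1,"turn":0},
    {"fingers":0,"x":-0.02,"y":0.33,"z":-0.1,"turn":0}
  ]
}}

```text
time_s: 4.27
position: [0.4642, 0.1419, 0.2241]
tcp_rot: [3.12, 0.369, -0.001]
force: [-0.6, -0.5, 0.3]
gripper_width: 0.997
grasp_force: 0.0
```

Run:
```python
from h import *
s=state();print(s['time_s'],s['position'],s['tcp_rot'])
c=get_image("wrist"); print(-np.asarray(c['R']).T@np.asarray(c['t']))
save(cv2.resize(c['frame'],(768,576)),'w2.png')
for t in ("battery_mid","stylus_grip","block"):
    print(t,[(np.round(r['at'],3).tolist(),round(r['p'],2),np.round(proj(r['at'],c)).tolist()) for r in place_of(t,c)])
```

```text
4.2667 [0.46419661 0.14188217 0.22411438] [ 3.11966850e+00  3.68788014e-01 -8.96284836e-04]
[0.54010431 0.16032901 0.43045435]
battery_mid [([0.473, 0.14, 0.037], 0.87, [256.0, 162.0]), ([0.34, 0.083, 0.036], 0.62, [273.0, 265.0]), ([0.325, 0.229, 0.032], 0.59, [167.0, 251.0])]
stylus_grip [([0.488, 0.302, 0.101], 0.67, [107.0, 123.0])]
block [([0.467, 0.35, 0.002], 0.66, [102.0, 126.0])]
```

View pics/w2.png

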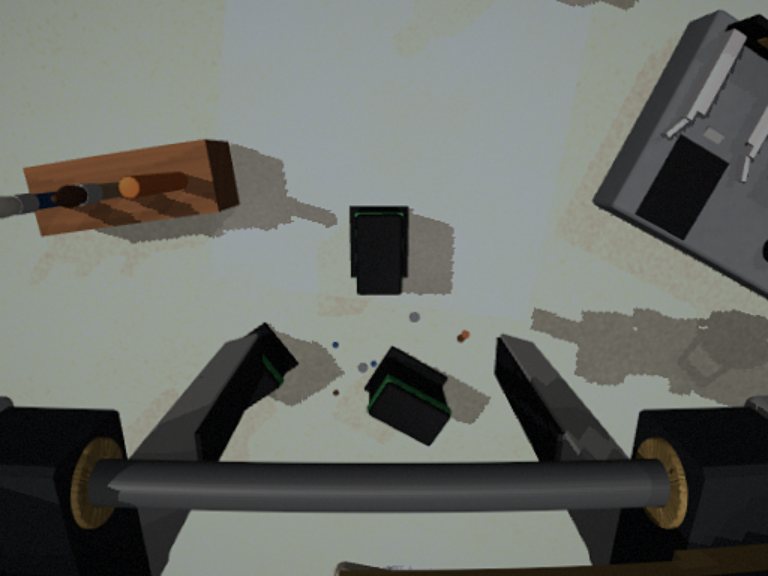

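Chosen pack at (381,250), aligned with the tool, with the top face at columns 357–405. The stylus is orange at (130,187) in the block, the nearest of the three.

Run:
```python
from h import *
c=get_image("wrist")
P=lambda u,v,z: onz((u/1.5,v/1.5),z,c)
q=[P(*p,.066) for p in((356,215),(406,215),(402,295),(358,295))]
for i in range(4): print(q[i],np.linalg.norm(q[i]-q[i-1]))
print('ctr',np.mean(q,0)); f=q[0]-q[3]+q[1]-q[2];print('yaw',np.arctan2(f[1],f[0]))
L=[P(350,208,.0),P(352,276,.006),P(408,208,0),P(408,276,.006)];print(L,[np.arctan2(*(L[i]-L[i+1])[[1,0]]) for i in(0,2)])
```

```text
[0.49470837 0.16422653 0.066     ] 0.06299478045740788
[0.5033634  0.12741828 0.066     ] 0.037812120909296844
[0.44153063 0.1151862  0.066     ] 0.06303106362917964
[0.43357824 0.14901307 0.066     ] 0.03474907021258463
ctr [0.46829516 0.13896102 0.066     ]
yaw 0.2196022017717515
[array([0.49126034, 0.1720097 , 0.        ]), array([0.43229933, 0.15686321, 0.006     ]), array([0.50306899, 0.12176732, 0.        ]), array([0.44395757, 0.10727274, 0.006     ])] [np.float64(0.2514527863826116), np.float64(0.24046326671279822)]
```

>>> {"fn": "step_arm", "kwargs": {
  "commands": [
    {"fingers":0,"x":0.004,"y":-0.003,"z":-0.04,"turn":0},
    {"fingers":0,"x":0.004,"y":-0.003,"z":-0.08,"turn":0},
    {"fingers":0,"x":0.004,"y":-0.003,"z":-0.12,"turn":0},
    {"fingers":0,"x":0.004,"y":-0.003,"z":-0.16,"turn":0},
    {"fingers":0,"x":0.004,"y":-0.003,"z":-0.19,"turn":0},
    {"fingers":0,"x":0.004,"y":-0.003,"z":-0.206,"turn":0},
    {"fingers":0,"x":0.004,"y":-0.003,"z":-0.206,"turn":0},
    {"fingers":0,"x":0.004,"y":-0.003,"z":-0.206,"turn":0}
  ]
}}

```text
time_s: 5.18
position: [0.4684, 0.1373, 0.0182]
tcp_rot: [3.12, 0.363, -0.002]
force: [0.5, -0.0, -0.1]
gripper_width: 1.002
grasp_force: 0.0
```

>>> {"fn": "step_arm", "kwargs": {
  "commands": [
    {"fingers":0.7,"x":0,"y":0,"z":0,"turn":0},
    {"fingers":0.7,"x":0,"y":0,"z":0,"turn":0},
    {"fingers":0.7,"x":0,"y":0,"z":0,"turn":0},
    {"fingers":0.7,"x":0,"y":0,"z":0,"turn":0},
    {"fingers":0.7,"x":0,"y":0,"z":0,"turn":0},
    {"fingers":0.7,"x":0,"y":0,"z":0,"turn":0},
    {"fingers":0.7,"x":0,"y":0,"z":0,"turn":0},
    {"fingers":0.7,"x":0,"y":0,"z":0,"turn":0}
  ],
  "force": 30
}}

```text
time_s: 5.85
position: [0.4684, 0.1383, 0.0184]
tcp_rot: [-3.12, -0.365, -0.0]
force: [-1.6, 3.2, 2.3]
gripper_width: 0.468
grasp_force: 1.7
```

>>> {"fn": "step_arm", "kwargs": {
  "commands": [
    {"fingers":0.7,"x":0,"y":0,"z":0,"turn":0},
    {"fingers":0.7,"x":0,"y":0,"z":0,"turn":0},
    {"fingers":0.7,"x":0,"y":0,"z":0,"turn":0},
    {"fingers":0.7,"x":0,"y":0,"z":0,"turn":0},
    {"fingers":0.7,"x":0,"y":0,"z":0,"turn":0}
  ],
  "force": 30
}}

```text
time_s: 6.27
position: [0.4686, 0.1387, 0.0184]
tcp_rot: [-3.12, -0.365, -0.001]
force: [-0.0, 3.3, 1.8]
gripper_width: 0.38
grasp_force: 30.0
```

>>> {"fn": "step_arm", "kwargs": {
  "commands": [
    {"fingers":0.7,"x":0,"y":0,"z":0.03,"turn":0},
    {"fingers":0.7,"x":0,"y":0,"z":0.07,"turn":0},
    {"fingers":0.7,"x":0.01,"y":-0.02,"z":0.1,"turn":-3},
    {"fingers":0.7,"x":0.02,"y":-0.05,"z":0.12,"turn":-7},
    {"fingers":0.7,"x":0.04,"y":-0.08,"z":0.12,"turn":-11},
    {"fingers":0.7,"x":0.05,"y":-0.11,"z":0.12,"turn":-15},
    {"fingers":0.7,"x":0.07,"y":-0.14,"z":0.12,"turn":-19},
    {"fingers":0.7,"x":0.08,"y":-0.17,"z":0.12,"turn":-22},
    {"fingers":0.7,"x":0.09,"y":-0.2,"z":0.12,"turn":-24.7},
    {"fingers":0.7,"x":0.103,"y":-0.221,"z":0.12,"turn":-24.7},
    {"fingers":0.7,"x":0.103,"y":-0.221,"z":0.12,"turn":-24.7},
    {"fingers":0.7,"x":0.103,"y":-0.221,"z":0.12,"turn":-24.7}
  ]
}}

```text
time_s: 7.27
position: [0.5702, -0.0856, 0.1372]
tcp_rot: [3.124, -0.318, -0.004]
force: [-0.2, 1.1, -2.4]
gripper_width: 0.381
grasp_force: 30.0
```

Run:
```python
from h import *
s=state();print(s['time_s'],s['position'],s['tcp_rot'],s['force'],s['grasp_force'])
c=get_image("wrist")
save(cv2.resize(c['frame'],(768,576)),'w3.png')
for t in ("battery_mid","shoe_home","rail_mouth","shoe_setdown"):
    print(t,[(np.round(r['at'],3).tolist(),round(r['p'],2),np.round(proj(r['at'],c)).tolist()) for r in place_of(t,c)])
```

```text
7.2667 [ 0.57022783 -0.08555918  0.13722668] [ 3.12407087 -0.31754369 -0.00418864] [-0.24821357  1.06195767 -2.41453851] 29.981841444969177
battery_mid []
shoe_home [([0.659, -0.096, 0.082], 0.77, [243.0, 89.0])]
rail_mouth [([0.617, -0.089, 0.05], 0.86, [246.0, 139.0]), ([0.584, -0.294, 0.057], 0.7, [473.0, 132.0])]
shoe_setdown []
```

View pics/w3.png

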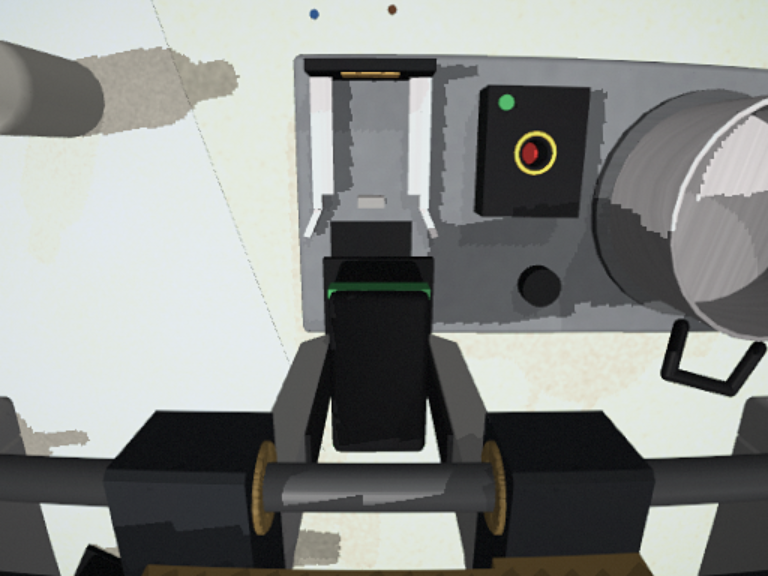

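The pack is held over the deck in line with the rail. The rail strips at 1.5x are columns 312–332 and 409–431, the detent is at (371,202), the stop front is at row ~76, and the ring is at (536,153).

Run:
```python
from h import *
c=get_image("wrist"); s=state(); T=s['position'][:2]; y=2*np.arctan2(s['tcp_rot'][1],s['tcp_rot'][0])
ex=np.array([np.cos(y),np.sin(y)]);ey=np.array([-ex[1],ex[0]]);print('tool yaw',y)
P=lambda n,u,v,z: (lambda q:print(n,np.round(q,4),'tool',np.round([ex@(q[:2]-T),ey@(q[:2]-T)],4)))(onz((u/1.5,v/1.5),z,c))
for v in (95,190): P('L',332,v,.062);P('R',409,v,.062);P('Lo',312,v,.062);P('Ro',431,v,.062)
P('stopL',305,76,.084-.0);P('stopR',436,76,.084);P('stoptop',370,59,.084);P('det',371,202,.053);P('ring',535.5,153,.075)
P('flL',307,236,.062);P('flR',436,236,.062)
P('deckNear',500,330,.05);P('deckNear',305,330,.05);P('deckL',297,100,.05);P('deckL',303,300,.05);P('deckfar',298,55,.05);P('far',760,68,.05)
bz=s['position'][2]-.018
P('packtopL',330,293,bz+.066);P('packtopR',428,293,bz+.066);P('footL',325,257,bz+.003);P('footR',433,257,bz+.003)
```

```text
tool yaw 6.086796531587649
L [ 0.6844 -0.0771  0.062 ] tool [0.1104 0.0265]
R [ 0.6761 -0.119   0.062 ] tool [ 0.1104 -0.0162]
Lo [ 0.6866 -0.0663  0.062 ] tool [0.1105 0.0376]
Ro [ 0.6738 -0.131   0.062 ] tool [ 0.1105 -0.0284]
L [ 0.6334 -0.0659  0.062 ] tool [0.0583 0.0276]
R [ 0.6248 -0.1096  0.062 ] tool [ 0.0583 -0.0169]
Lo [ 0.6357 -0.0545  0.062 ] tool [0.0583 0.0392]
Ro [ 0.6223 -0.1221  0.062 ] tool [ 0.0583 -0.0297]
stopL [ 0.6933 -0.0672  0.084 ] tool [0.1172 0.038 ]
stopR [ 0.6803 -0.1323  0.084 ] tool [ 0.1172 -0.0284]
stoptop [ 0.6947 -0.1011  0.084 ] tool [0.1252 0.005 ]
det [ 0.6215 -0.0864  0.053 ] tool [0.0505 0.0052]
ring [ 0.6325 -0.1805  0.075 ] tool [ 0.0797 -0.085 ]
flL [ 0.6101 -0.0455  0.062 ] tool [0.0314 0.043 ]
flR [ 0.5953 -0.1205  0.062 ] tool [ 0.0315 -0.0334]
deckNear [ 0.5239 -0.1526  0.05  ] tool [-0.0322 -0.0788]
deckNear [ 0.5487 -0.0277  0.05  ] tool [-0.0323  0.0485]
deckL [ 0.6874 -0.0558  0.05  ] tool [0.1092 0.048 ]
deckL [ 0.5688 -0.0312  0.05  ] tool [-0.0119  0.049 ]
deckfar [ 0.7113 -0.062   0.05  ] tool [0.1338 0.0466]
far [ 0.6575 -0.3317  0.05  ] tool [ 0.1337 -0.2285]
packtopL [ 0.6058 -0.0711  0.1863] tool [0.0322 0.0171]
packtopR [ 0.5993 -0.104   0.1863] tool [ 0.0322 -0.0164]
footL [ 0.6069 -0.0626  0.1233] tool [0.0315 0.0257]
footR [ 0.5971 -0.1122  0.1233] tool [ 0.0316 -0.025 ]
```

>>> {"fn": "step_arm", "kwargs": {
  "commands": [
    {"fingers":0.7,"x":-0.003,"y":0.006,"z":-0.02,"turn":0.2},
    {"fingers":0.7,"x":-0.003,"y":0.006,"z":-0.045,"turn":0.2},
    {"fingers":0.7,"x":-0.003,"y":0.006,"z":-0.06,"turn":0.2},
    {"fingers":0.7,"x":-0.003,"y":0.006,"z":-0.066,"turn":0.2},
    {"fingers":0.7,"x":-0.003,"y":0.006,"z":-0.0675,"turn":0.2},
    {"fingers":0.7,"x":-0.003,"y":0.006,"z":-0.0675,"turn":0.2},
    {"fingers":0.7,"x":-0.003,"y":0.006,"z":-0.0675,"turn":0.2}
  ]
}}

```text
time_s: 8.15
position: [0.5694, -0.0767, 0.0718]
tcp_rot: [-3.127, 0.305, -0.003]
force: [0.8, 0.1, -1.5]
gripper_width: 0.382
grasp_force: 30.0
```

Run:
```python
from h import *
s=state();print(s['time_s'],s['position'],2*np.arctan(s['tcp_rot'][1]/s['tcp_rot'][0]),s['force'],s['grasp_force'])
c=get_image("wrist")
save(cv2.resize(c['frame'][20:270,160:380],(660,600),interpolation=cv2.INTER_CUBIC)[:,:,:],'w4.png')
```

```text
8.15 [ 0.56938982 -0.07674361  0.07184598] -0.194592493019731 [ 0.7715204   0.07867759 -1.45361635] 29.981742203235626
```

View pics/w4.png

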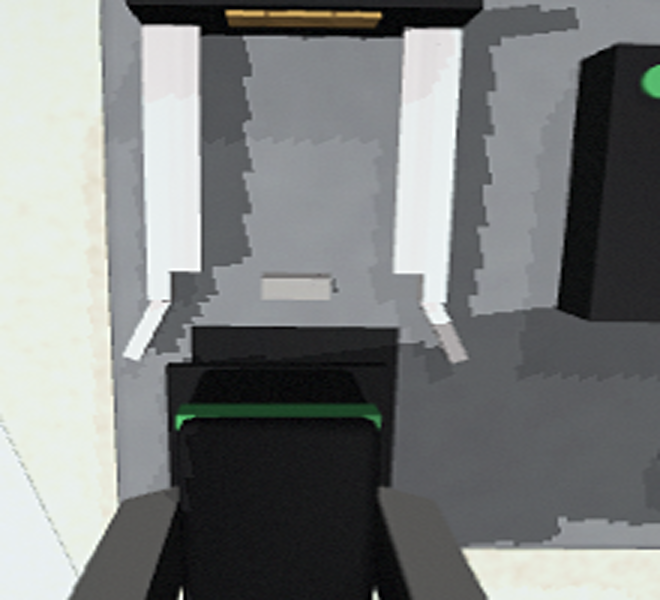

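The pack is just in front of the flare, about 16 px (≈4 mm) left of the rail axis: foot centre column 279, rail centre about 296.

Run:
```python
from h import *
c=get_image("wrist"); S=[state() for _ in range(1)]; s=S[0]; T=s['position'][:2]; y=2*np.arctan(s['tcp_rot'][1]/s['tcp_rot'][0])
print(T,s['position'][2],'tool yaw',y)
# frame aligned with camera's own calibration
ax=np.asarray(c['R'])[0]; print('cam yaw',np.arctan2(-ax[0],-(-1)*0+1e-9) if 0 else np.arctan2(-ax[1],ax[0])-0, ax)
ex=np.array([np.cos(y),np.sin(y)]);ey=np.array([-ex[1],ex[0]])
P=lambda u,v,z:(lambda q:np.array([ex@(q[:2]-T),ey@(q[:2]-T)]))(onz((160+(u-1)/3,20+(v-.7)/2.4),z,c))
for n,a,b in(('inner',(200,60,.062),(403,60,.062)),('inner2',(201,268,.062),(393,268,.062)),('outer',(141,60,.062),(462,60,.062)),('outer2',(148,268,.062),(447,268,.062)),('pad',(193,330,.05),(398,330,.05)),('det',(262,288,.053),(331,288,.053)),('flare',(128,360,.062),(462,360,.062)),('foot',(167,364,.058),(389,364,.058)),('top',(178,425,.118),(381,425,.118)),('stop',(143,26,.062),(460,26,.062))):
    a=P(*a);b=P(*b);print(n,np.round((a+b)/2,4),'w',round(np.linalg.norm(a-b),4))
```

```text
[ 0.56944452 -0.07689523] 0.07198659859048426 tool yaw -0.19477733132209143
cam yaw 1.7645531583180714 [-0.19254664 -0.98128711 -0.00118611]
inner [ 0.1144 -0.0043] w 0.0427
inner2 [ 0.0601 -0.0037] w 0.0427
outer [ 0.1146 -0.0043] w 0.0676
outer2 [ 0.0601 -0.0038] w 0.0666
pad [ 0.0407 -0.0036] w 0.0491
det [ 0.0535 -0.0038] w 0.0161
flare [ 0.034  -0.0034] w 0.0766
foot [0.032  0.0005] w 0.0519
top [0.0309 0.0002] w 0.0353
stop [ 0.123  -0.0043] w 0.0662
```

>>> {"fn": "step_arm", "kwargs": {
  "commands": [
    {"fingers":0.7,"x":-0.001,"y":-0.0033,"z":0,"turn":-0.5},
    {"fingers":0.7,"x":-0.001,"y":-0.0033,"z":-0.0025,"turn":-0.5},
    {"fingers":0.7,"x":-0.001,"y":-0.0033,"z":-0.0025,"turn":-0.5},
    {"fingers":0.7,"x":0.004,"y":-0.0043,"z":-0.0025,"turn":-0.5},
    {"fingers":0.7,"x":0.009,"y":-0.0053,"z":-0.0025,"turn":-0.5},
    {"fingers":0.7,"x":0.014,"y":-0.0063,"z":-0.0025,"turn":-0.5},
    {"fingers":0.7,"x":0.019,"y":-0.0073,"z":-0.0025,"turn":-0.5},
    {"fingers":0.7,"x":0.019,"y":-0.0073,"z":-0.0025,"turn":-0.5},
    {"fingers":0.7,"x":0.019,"y":-0.0073,"z":-0.0025,"turn":-0.5}
  ]
}}

```text
time_s: 9.0
position: [0.5883, -0.0841, 0.0685]
tcp_rot: [-3.125, 0.319, -0.002]
force: [-1.1, 0.2, 0.0]
gripper_width: 0.378
grasp_force: 30.0
```

Run:
```python
from h import *
s=state();print(s['time_s'],s['position'],2*np.arctan(s['tcp_rot'][1]/s['tcp_rot'][0]),s['force'],s['grasp_force'])
c=get_image("wrist")
save(cv2.resize(c['frame'][20:270,160:380],(660,600),interpolation=cv2.INTER_CUBIC)[:,:,:],'w5.png')
```

```text
9.0 [ 0.58834693 -0.08405413  0.06847332] -0.20338328401300834 [-1.08951783  0.20156784  0.00244302] 29.986506700515747
```

View pics/w5.png

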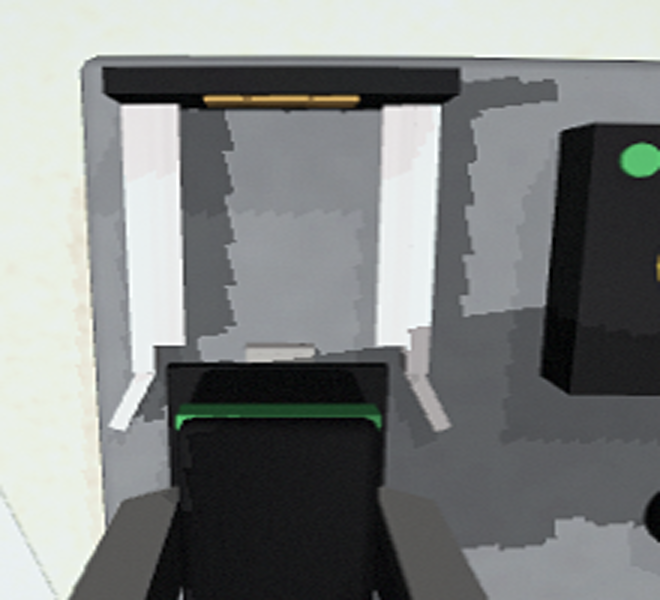

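Foot centre is column 277 against the slot centre at 280, so it's aligned to under 1 mm and entering. Slide it on.

>>> {"fn": "step_arm", "kwargs": {
  "commands": [
    {"fingers":0.7,"x":0.006,"y":-0.0018,"z":0.0005,"turn":0},
    {"fingers":0.7,"x":0.012,"y":-0.003,"z":0.0005,"turn":0},
    {"fingers":0.7,"x":0.018,"y":-0.0042,"z":0.0005,"turn":0},
    {"fingers":0.7,"x":0.024,"y":-0.0055,"z":0.0005,"turn":0},
    {"fingers":0.7,"x":0.03,"y":-0.0067,"z":0.0005,"turn":0},
    {"fingers":0.7,"x":0.036,"y":-0.008,"z":0.0005,"turn":0},
    {"fingers":0.7,"x":0.036,"y":-0.008,"z":0.0005,"turn":0}
  ]
}}

```text
time_s: 9.63
position: [0.6257, -0.0926, 0.0689]
tcp_rot: [3.125, -0.32, 0.004]
force: [1.1, -0.8, -0.9]
gripper_width: 0.38
grasp_force: 30.0
```

>>> {"fn": "step_arm", "kwargs": {
  "commands": [
    {"fingers":0.7,"x":0.006,"y":-0.0012,"z":0,"turn":0},
    {"fingers":0.7,"x":0.012,"y":-0.0025,"z":0,"turn":0},
    {"fingers":0.7,"x":0.018,"y":-0.0037,"z":0,"turn":0},
    {"fingers":0.7,"x":0.024,"y":-0.005,"z":0,"turn":0},
    {"fingers":0.7,"x":0.027,"y":-0.0055,"z":0,"turn":0},
    {"fingers":0.7,"x":0.027,"y":-0.0055,"z":0,"turn":0}
  ]
}}

```text
time_s: 10.13
position: [0.6519, -0.0979, 0.0689]
tcp_rot: [3.125, -0.319, 0.003]
force: [0.7, 0.1, 0.2]
gripper_width: 0.378
grasp_force: 30.0
```

>>> {"fn": "step_arm", "kwargs": {
  "commands": [
    {"fingers":0.7,"x":0.002,"y":-0.0004,"z":0,"turn":0},
    {"fingers":0.7,"x":0.004,"y":-0.0008,"z":0,"turn":0},
    {"fingers":0.7,"x":0.006,"y":-0.0012,"z":0,"turn":0},
    {"fingers":0.7,"x":0.006,"y":-0.0012,"z":0,"turn":0},
    {"fingers":0.7,"x":0.006,"y":-0.0012,"z":0,"turn":0}
  ]
}}

```text
time_s: 10.55
position: [0.6566, -0.0989, 0.0687]
tcp_rot: [3.125, -0.319, 0.001]
force: [0.6, -0.9, -2.2]
gripper_width: 0.379
grasp_force: 30.0
```

>>> {"fn": "step_arm", "kwargs": {
  "commands": [
    {"fingers":0.7,"x":0.002,"y":-0.0004,"z":0,"turn":0},
    {"fingers":0.7,"x":0.004,"y":-0.0008,"z":0,"turn":0},
    {"fingers":0.7,"x":0.004,"y":-0.0008,"z":0,"turn":0},
    {"fingers":0.7,"x":0.004,"y":-0.0008,"z":0,"turn":0}
  ]
}}

```text
time_s: 10.88
position: [0.658, -0.0991, 0.0686]
tcp_rot: [-3.125, 0.319, 0.008]
force: [-5.7, 1.1, 1.2]
gripper_width: 0.384
grasp_force: 30.0
```

>>> {"fn": "step_arm", "kwargs": {
  "commands": [
    {"fingers":0.7,"x":0.002,"y":-0.0004,"z":-0.0005,"turn":0},
    {"fingers":0.7,"x":0.004,"y":-0.0008,"z":-0.0005,"turn":0},
    {"fingers":0.7,"x":0.005,"y":-0.001,"z":-0.0005,"turn":0},
    {"fingers":0.7,"x":0.005,"y":-0.001,"z":-0.0005,"turn":0},
    {"fingers":0.7,"x":0.005,"y":-0.001,"z":-0.0005,"turn":0}
  ]
}}

```text
time_s: 11.3
position: [0.6579, -0.0992, 0.0687]
tcp_rot: [-3.125, 0.319, 0.023]
force: [-15.5, 3.2, 13.6]
gripper_width: 0.376
grasp_force: 30.0
```

Run:
```python
from h import *
s=state();print(s['time_s'],s['position'],2*np.arctan(s['tcp_rot'][1]/s['tcp_rot'][0]),s['force'],s['grasp_force'])
```

```text
11.3 [ 0.65790503 -0.0991502   0.06869513] -0.20327360083573787 [-15.5458991    3.24814678  13.55806966] 30.00104248523712
```

Stalled at x=0.658 with 15 N of push, so it is at the stop. Relax the push, open partway (the switch box is close), and rise.

>>> {"fn": "step_arm", "kwargs": {
  "commands": [
    {"fingers":0.7,"x":-0.003,"y":0.0006,"z":0.0005,"turn":0},
    {"fingers":0.7,"x":-0.006,"y":0.0012,"z":0.0005,"turn":0},
    {"fingers":0.7,"x":-0.006,"y":0.0012,"z":0.0005,"turn":0},
    {"fingers":0.42,"x":-0.006,"y":0.0012,"z":0.0005,"turn":0},
    {"fingers":0.42,"x":-0.006,"y":0.0012,"z":0.0005,"turn":0},
    {"fingers":0.42,"x":-0.006,"y":0.0012,"z":0.0005,"turn":0},
    {"fingers":0.42,"x":-0.006,"y":0.0012,"z":0.0005,"turn":0},
    {"fingers":0.42,"x":-0.006,"y":0.0012,"z":0.0005,"turn":0}
  ]
}}

```text
time_s: 11.97
position: [0.6602, -0.0996, 0.0691]
tcp_rot: [3.125, -0.319, 0.002]
force: [-0.6, 0.2, -0.4]
gripper_width: 0.579
grasp_force: 0.0
```

>>> {"fn": "step_arm", "kwargs": {
  "commands": [
    {"fingers":0.42,"x":0,"y":0,"z":0.02,"turn":0},
    {"fingers":0.42,"x":0,"y":0,"z":0.05,"turn":0},
    {"fingers":0.42,"x":0,"y":0,"z":0.09,"turn":0},
    {"fingers":0.42,"x":-0.03,"y":0.01,"z":0.13,"turn":0},
    {"fingers":0.42,"x":-0.07,"y":0.02,"z":0.15,"turn":0},
    {"fingers":0.42,"x":-0.1,"y":0.03,"z":0.16,"turn":0},
    {"fingers":0.42,"x":-0.12,"y":0.04,"z":0.16,"turn":0},
    {"fingers":0.42,"x":-0.12,"y":0.04,"z":0.16,"turn":0},
    {"fingers":0.42,"x":-0.12,"y":0.04,"z":0.16,"turn":0}
  ]
}}

```text
time_s: 12.72
position: [0.5393, -0.059, 0.23]
tcp_rot: [3.125, -0.317, 0.003]
force: [0.3, 0.2, 0.2]
gripper_width: 0.576
grasp_force: 0.0
```

Run:
```python
from h import *
s=state();print(s['time_s'],s['position'],s['force'],s['gripper_width'])
c=get_image("wrist"); print([(r['at'],r['p']) for r in place_of("battery_mid",c)],[(r['at'],r['p']) for r in place_of("aperture",c)])
u,v=proj((.655,-.1,.08),c).astype(int); print(u,v); u=max(u-70,0); v=max(v-60,0)
save(cv2.resize(c['frame'][v:v+140,u:u+180],(720,560),interpolation=cv2.INTER_CUBIC),'w6.png')
```

```text
12.7167 [ 0.53931533 -0.05900105  0.22997672] [0.2603228  0.18315965 0.17562633] 0.5760409608955677
[([0.661, -0.0982, 0.0848], 0.94), ([0.3378, 0.084, 0.0366], 0.78)] [([0.6336, -0.1872, 0.0781], 0.73)]
269 61
```

View pics/w6.png

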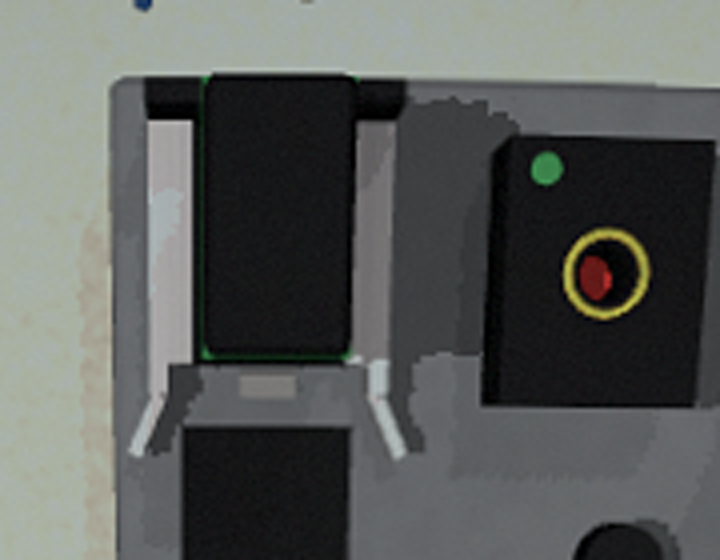

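The pack is against the stop. The detent plate shows fully behind its rear edge at crop (268,386), and the rail lips are either side. Next, the stylus.

>>> {"fn": "step_arm", "kwargs": {
  "commands": [
    {"fingers":0.5,"x":-0.005,"y":0.04,"z":0,"turn":0},
    {"fingers":0.5,"x":-0.01,"y":0.08,"z":0,"turn":0},
    {"fingers":0.5,"x":-0.015,"y":0.12,"z":0,"turn":0},
    {"fingers":0.5,"x":-0.02,"y":0.16,"z":0,"turn":0},
    {"fingers":0.5,"x":-0.025,"y":0.2,"z":0,"turn":0},
    {"fingers":0.5,"x":-0.03,"y":0.24,"z":0,"turn":0},
    {"fingers":0.5,"x":-0.035,"y":0.28,"z":0,"turn":0},
    {"fingers":0.5,"x":-0.04,"y":0.32,"z":0,"turn":0},
    {"fingers":0.5,"x":-0.05,"y":0.36,"z":0,"turn":0},
    {"fingers":0.5,"x":-0.05,"y":0.36,"z":0,"turn":0},
    {"fingers":0.5,"x":-0.05,"y":0.36,"z":0,"turn":0},
    {"fingers":0.5,"x":-0.05,"y":0.36,"z":0,"turn":0}
  ]
}}

```text
time_s: 13.87
position: [0.4902, 0.2999, 0.2279]
tcp_rot: [3.124, -0.32, -0.001]
force: [0.7, -0.1, 0.1]
gripper_width: 0.502
grasp_force: 0.0
```

Run:
```python
from h import *
s=state();print(s['time_s'],s['position'],s['force'],s['gripper_width'])
c=get_image("wrist")
for t in ("stylus_grip","brush_a","block"): print(t,[(np.round(r['at'],3),r['p'],proj(r['at'],c).round()) for r in place_of(t,c)])
save(cv2.resize(c['frame'],(768,576)),'w7.png')
hsv=cv2.cvtColor(c['frame'],cv2.COLOR_RGB2HSV)
m=cv2.inRange(hsv,(5,190,150),(16,255,255)); n,l,st,ce=cv2.connectedComponentsWithStats(m)
print([(st[i].tolist(),ce[i].round(1).tolist()) for i in range(1,n) if st[i,4]>40])
```

```text
13.8667 [0.49018505 0.29989757 0.22790582] [ 0.72039613 -0.10121803  0.09307303] 0.5016688000707398
stylus_grip [(array([0.486, 0.304, 0.098]), 0.71, array([249., 183.]))]
brush_a [(array([0.456, 0.399, 0.011]), 0.9, array([188., 202.])), (array([0.472, 0.353, 0.008]), 0.65, array([217., 184.]))]
block [(array([0.47 , 0.348, 0.001]), 0.94, array([222., 183.]))]
[]
```

View pics/w7.png

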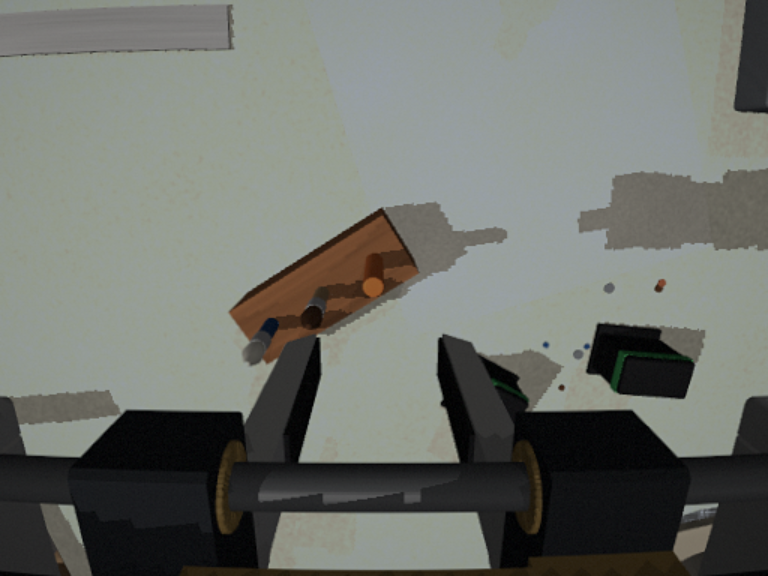

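Run:
```python
from h import *
c=get_image("wrist"); s=state(); print(s['position'])
for u,v,z in((372.5,287,.14),(374,262,.075)): print(onz((u/1.5,v/1.5),z,c))
f=c['frame'];hsv=cv2.cvtColor(f,cv2.COLOR_RGB2HSV);print(hsv[191,248],hsv[180,249],hsv[170,240])
m=((hsv[...,2]>150)&(hsv[...,1]>190)&(hsv[...,0]<20)).astype(np.uint8); ys,xs=np.nonzero(m[175:205,235:265]); print(len(xs),xs.mean()+235 if len(xs) else 0,ys.mean()+175 if len(xs) else 0,)
if len(xs): print(onz((xs.mean()+235,ys.mean()+175),.14,c))
```

```text
[0.49023829 0.29902873 0.22881749]
[0.48838779 0.30348396 0.14      ]
[0.49029491 0.30270666 0.075     ]
[ 13 183 145] [ 11 205  61] [ 12 147 109]
0 0 0
```

>>> {"fn": "step_arm", "kwargs": {
  "commands": [
    {"fingers":0.55,"x":-0.001,"y":0.004,"z":0,"turn":0},
    {"fingers":0.55,"x":-0.001,"y":0.004,"z":-0.03,"turn":0},
    {"fingers":0.55,"x":-0.001,"y":0.004,"z":-0.06,"turn":0},
    {"fingers":0.55,"x":-0.001,"y":0.004,"z":-0.09,"turn":0},
    {"fingers":0.55,"x":-0.001,"y":0.004,"z":-0.12,"turn":0},
    {"fingers":0.55,"x":-0.001,"y":0.004,"z":-0.147,"turn":0},
    {"fingers":0.55,"x":-0.001,"y":0.004,"z":-0.147,"turn":0},
    {"fingers":0.95,"x":-0.001,"y":0.004,"z":-0.147,"turn":0},
    {"fingers":0.95,"x":-0.001,"y":0.004,"z":-0.147,"turn":0},
    {"fingers":0.95,"x":-0.001,"y":0.004,"z":-0.147,"turn":0},
    {"fingers":0.95,"x":-0.001,"y":0.004,"z":-0.147,"turn":0},
    {"fingers":0.95,"x":-0.001,"y":0.004,"z":-0.147,"turn":0}
  ],
  "force": 30
}}

```text
time_s: 15.12
position: [0.4893, 0.3051, 0.0833]
tcp_rot: [-3.124, 0.319, -0.003]
force: [-0.1, 0.2, -0.9]
gripper_width: 0.146
grasp_force: 30.0
```

>>> {"fn": "step_arm", "kwargs": {
  "commands": [
    {"fingers":0.95,"x":0,"y":0,"z":0,"turn":0},
    {"fingers":0.95,"x":0,"y":0,"z":0,"turn":0},
    {"fingers":0.95,"x":0,"y":0,"z":0,"turn":0}
  ],
  "force": 40
}}

```text
time_s: 15.37
position: [0.4894, 0.3051, 0.0832]
tcp_rot: [-3.124, 0.319, -0.003]
force: [0.3, -0.5, 6.1]
gripper_width: 0.143
grasp_force: 40.0
```

>>> {"fn": "step_arm", "kwargs": {
  "commands": [
    {"fingers":0.95,"x":0,"y":0,"z":0.02,"turn":0},
    {"fingers":0.95,"x":0,"y":0,"z":0.05,"turn":0},
    {"fingers":0.95,"x":0,"y":0,"z":0.08,"turn":0},
    {"fingers":0.95,"x":0,"y":0,"z":0.11,"turn":0},
    {"fingers":0.95,"x":0,"y":-0.02,"z":0.14,"turn":0},
    {"fingers":0.95,"x":0.01,"y":-0.05,"z":0.15,"turn":0},
    {"fingers":0.95,"x":0.02,"y":-0.08,"z":0.15,"turn":0},
    {"fingers":0.95,"x":0.03,"y":-0.11,"z":0.15,"turn":0},
    {"fingers":0.95,"x":0.04,"y":-0.14,"z":0.15,"turn":0},
    {"fingers":0.95,"x":0.05,"y":-0.17,"z":0.15,"turn":0},
    {"fingers":0.95,"x":0.06,"y":-0.2,"z":0.15,"turn":0},
    {"fingers":0.95,"x":0.07,"y":-0.23,"z":0.15,"turn":0}
  ]
}}

```text
time_s: 16.37
position: [0.5585, 0.073, 0.2321]
tcp_rot: [-3.125, 0.319, -0.0]
force: [0.2, 0.7, -0.4]
gripper_width: 0.139
grasp_force: 40.0
```

>>> {"fn": "step_arm", "kwargs": {
  "commands": [
    {"fingers":0.95,"x":0.01,"y":-0.03,"z":0,"turn":0},
    {"fingers":0.95,"x":0.02,"y":-0.06,"z":0,"turn":0},
    {"fingers":0.95,"x":0.03,"y":-0.09,"z":0,"turn":0},
    {"fingers":0.95,"x":0.035,"y":-0.12,"z":0,"turn":0},
    {"fingers":0.95,"x":0.04,"y":-0.15,"z":0,"turn":0},
    {"fingers":0.95,"x":0.045,"y":-0.18,"z":0,"turn":0},
    {"fingers":0.95,"x":0.05,"y":-0.21,"z":0,"turn":0},
    {"fingers":0.95,"x":0.05,"y":-0.24,"z":0,"turn":0},
    {"fingers":0.95,"x":0.05,"y":-0.26,"z":0,"turn":0},
    {"fingers":0.95,"x":0.05,"y":-0.26,"z":0,"turn":0},
    {"fingers":0.95,"x":0.05,"y":-0.26,"z":0,"turn":0},
    {"fingers":0.95,"x":0.05,"y":-0.26,"z":0,"turn":0}
  ]
}}

```text
time_s: 17.37
position: [0.6085, -0.1837, 0.2318]
tcp_rot: [-3.124, 0.317, 0.0]
force: [1.0, 0.6, -0.2]
gripper_width: 0.14
grasp_force: 40.0
```

Run:
```python
from h import *
s=state();print(s['time_s'],s['position'],s['force'],s['gripper_width'],s['tcp_rot'])
c=get_image("wrist")
for t in ("stylus_grip","stylus_tip","aperture","battery_mid"): print(t,[(np.round(r['at'],4),r['p'],proj(r['at'],c).round()) for r in place_of(t,c)])
save(cv2.resize(c['frame'],(768,576)),'w8.png')
hsv=cv2.cvtColor(c['frame'],cv2.COLOR_RGB2HSV)
m=cv2.inRange(hsv,(22,120,80),(35,255,255)); n,l,st,ce=cv2.connectedComponentsWithStats(m)
for i in range(1,n):
    if st[i,4]>40: x,y,w,h=st[i,:4]; print(st[i],onz((x+w/2-.5,y+h/2-.5),.075,c))
```

```text
17.3667 [ 0.60845914 -0.18371236  0.23181689] [ 0.96553101  0.58715817 -0.21009588] 0.1398974672630548 [-3.12407094e+00  3.16995947e-01  3.21005961e-04]
stylus_grip [(array([ 0.6063, -0.184 ,  0.2442]), 0.93, array([254., 231.]))]
stylus_tip [(array([ 0.6075, -0.1836,  0.1584]), 0.7, array([253., 194.]))]
aperture [(array([ 0.6331, -0.1859,  0.0736]), 0.75, array([251., 152.]))]
battery_mid [(array([0.3232, 0.2296, 0.0337]), 0.89, array([ 47., 379.])), (array([0.3403, 0.0848, 0.0375]), 0.72, array([121., 364.]))]
[240 144  21  20 132] [ 0.6315725  -0.18494371  0.075     ]
```

View pics/w8.png

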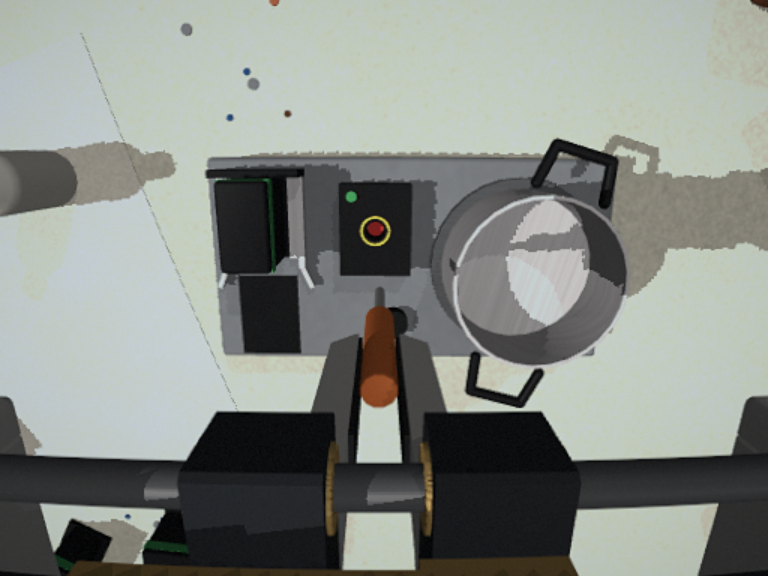

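The stylus is held upright, tip at (379,290), ring at (375,231), pack still home at (245,225). Move the tip over the hole and check closer.

>>> {"fn": "step_arm", "kwargs": {
  "commands": [
    {"fingers":0.95,"x":0.012,"y":-0.001,"z":-0.02,"turn":0},
    {"fingers":0.95,"x":0.023,"y":-0.001,"z":-0.04,"turn":0},
    {"fingers":0.95,"x":0.023,"y":-0.001,"z":-0.06,"turn":0},
    {"fingers":0.95,"x":0.023,"y":-0.001,"z":-0.07,"turn":0},
    {"fingers":0.95,"x":0.023,"y":-0.001,"z":-0.07,"turn":0},
    {"fingers":0.95,"x":0.023,"y":-0.001,"z":-0.07,"turn":0},
    {"fingers":0.95,"x":0.023,"y":-0.001,"z":-0.07,"turn":0}
  ]
}}

```text
time_s: 18.2
position: [0.6322, -0.1866, 0.1632]
tcp_rot: [3.125, -0.319, 0.003]
force: [-0.1, -0.3, -0.6]
gripper_width: 0.14
grasp_force: 40.0
```

Run:
```python
from h import *
s=state();print(s['time_s'],s['position'],s['force'])
c=get_image("wrist"); print(proj((.6316,-.1849,.075),c), proj(np.r_[s['position'][:2],s['position'][2]-.0732],c))
for t in ("stylus_tip","aperture"): print(t,[(np.round(r['at'],4),r['p'],proj(r['at'],c).round()) for r in place_of(t,c)])
d=get_image("scene"); print(proj((.6316,-.1849,.075),d), proj(np.r_[s['position'][:2],s['position'][2]-.0732],d))
f=c['frame'];u,v=proj((.6316,-.1849,.085),c).astype(int)
e=d['frame'];a,b=proj((.6316,-.1849,.085),d).astype(int)
save(np.hstack([cv2.resize(f[v-20:v+20,u-20:u+20],(400,400),interpolation=cv2.INTER_CUBIC),cv2.resize(e[b-20:b+20,a-20:a+20],(400,400),interpolation=cv2.INTER_CUBIC)]),'w9.png'); print(u,v,a,b)
```

```text
18.2 [ 0.63215744 -0.18656434  0.16319778] [-0.08753675 -0.29687829 -0.56874739]
[251.24699168 189.51357467] [252.86081651 192.8321875 ]
stylus_tip [(array([ 0.6302, -0.1865,  0.0884]), 0.83, array([253., 194.]))]
aperture [(array([ 0.6328, -0.1868,  0.0766]), 0.73, array([253., 188.])), (array([ 0.577 , -0.0784,  0.0806]), 0.22, array([158., 263.]))]
[164.16668697 206.36139994] [162.59328843 202.14735129]
251 192 163 203
```

View pics/w9.png

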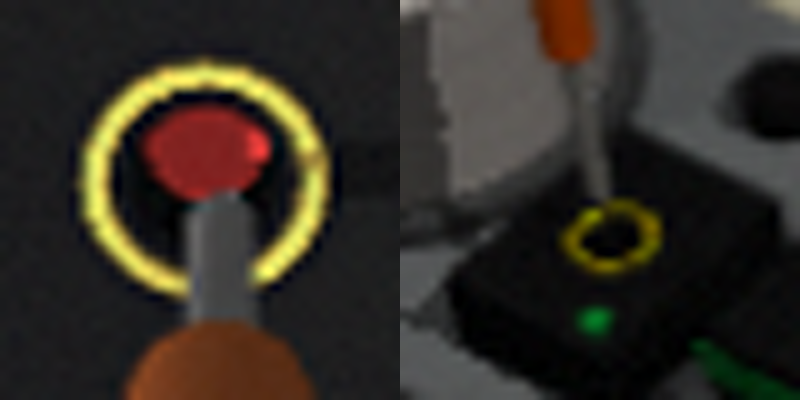

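The tip (crop 220,193 = shank's front edge) sits just above the ring (centre 206,180). Next I compute the offset.

Run:
```python
from h import *
c=get_image("wrist"); s=state()
r=onz((231+20.6-.5,172+18.0-.5),.075,c); t=onz((231+22-.5,172+19.3-.5),.0895,c)
y=-.203; t=t-.003*np.array([np.cos(y),np.sin(y),0]); print(r,t,r-t,s['position'])
d=get_image("scene"); R=onz((143+21.2-.5,183+23.7-.5),.075,d); T=onz((143+19.6-.5,183+20-.5),.0895,d);print(R,T)
```

```text
[ 0.63151857 -0.18487019  0.075     ] [ 0.6308957 -0.1860998  0.0895   ] [ 0.00062288  0.00122962 -0.0145    ] [ 0.63184922 -0.18661434  0.16284261]
[ 0.63152248 -0.18635626  0.075     ] [ 0.63334255 -0.18740989  0.0895    ]
```

>>> {"fn": "step_arm", "kwargs": {
  "commands": [
    {"fingers":0.95,"x":0,"y":0.0012,"z":0,"turn":0},
    {"fingers":0.95,"x":0,"y":0.0012,"z":-0.008,"turn":0},
    {"fingers":0.95,"x":0,"y":0.0012,"z":-0.014,"turn":0},
    {"fingers":0.95,"x":0,"y":0.0012,"z":-0.02,"turn":0},
    {"fingers":0.95,"x":0,"y":0.0012,"z":-0.025,"turn":0},
    {"fingers":0.95,"x":0,"y":0.0012,"z":-0.025,"turn":0},
    {"fingers":0.95,"x":0,"y":0.0012,"z":-0.025,"turn":0}
  ]
}}

```text
time_s: 19.08
position: [0.631, -0.1852, 0.1361]
tcp_rot: [-3.125, 0.319, 0.002]
force: [-0.4, -0.1, -0.4]
gripper_width: 0.141
grasp_force: 40.0
```

Tip is at about z=0.063 with no contact force, so it's inside the hole. Press.

>>> {"fn": "step_arm", "kwargs": {
  "commands": [
    {"fingers":0.95,"x":0,"y":0,"z":-0.003,"turn":0},
    {"fingers":0.95,"x":0,"y":0,"z":-0.006,"turn":0},
    {"fingers":0.95,"x":0,"y":0,"z":-0.009,"turn":0},
    {"fingers":0.95,"x":0,"y":0,"z":-0.011,"turn":0},
    {"fingers":0.95,"x":0,"y":0,"z":-0.011,"turn":0},
    {"fingers":0.95,"x":0,"y":0,"z":-0.011,"turn":0}
  ]
}}

```text
time_s: 19.58
position: [0.6323, -0.1854, 0.1271]
tcp_rot: [3.125, -0.319, 0.003]
force: [-0.8, -0.3, 5.4]
gripper_width: 0.137
grasp_force: 40.0
```

>>> {"fn": "step_arm", "kwargs": {
  "commands": [
    {"fingers":0.95,"x":0,"y":0,"z":-0.001,"turn":0},
    {"fingers":0.95,"x":0,"y":0,"z":-0.002,"turn":0},
    {"fingers":0.95,"x":0,"y":0,"z":-0.002,"turn":0},
    {"fingers":0.95,"x":0,"y":0,"z":-0.002,"turn":0},
    {"fingers":0.95,"x":0,"y":0,"z":-0.002,"turn":0}
  ]
}}

```text
time_s: 20.0
position: [0.633, -0.1856, 0.1268]
tcp_rot: [3.125, -0.319, 0.006]
force: [-1.8, 0.5, 13.8]
gripper_width: 0.141
grasp_force: 40.0
```

Run:
```python
from h import *
s=state();print(s['time_s'],s['position'],s['force'],s['grasp_force'],s['gripper_width'])
c=get_image("wrist"); save(cv2.resize(c['frame'][60:280,100:400],(780,572),interpolation=cv2.INTER_CUBIC),'w10.png')
for t in ("battery_mid","stylus_tip","stylus_grip"): print(t,[(np.round(r['at'],3),round(r['p'],2)) for r in place_of(t,c)])
s=state();print(s['time_s'],s['position'],s['force'])
```

```text
20.0 [ 0.63303408 -0.18555934  0.12676475] [-1.83424855  0.48235826 13.75172065] 40.004557371139526 0.14056276136928403
battery_mid [(array([ 0.659, -0.098,  0.087]), 0.91)]
stylus_tip [(array([ 0.631, -0.19 ,  0.053]), 0.93)]
stylus_grip [(array([ 0.63 , -0.186,  0.144]), 0.69)]
20.2 [ 0.63303958 -0.18558673  0.12679301] [-2.54498737  0.81906719 14.17753164]
```

View pics/w10.png

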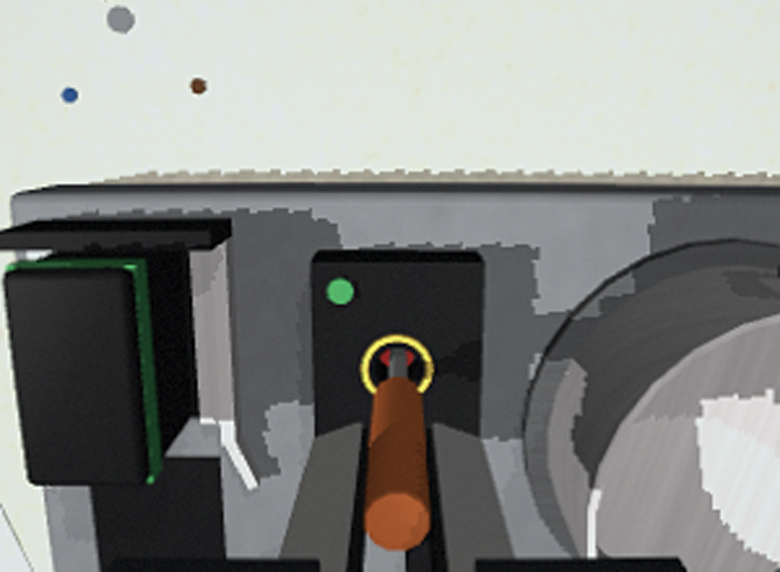

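The tip is in the ring on the red button at (396,358), seated at a solid stop with 14 N (z stays at 0.1268 as the push rises). The pack is still home at the left. Handing in.

```bash
python3 -c "
from cell import *
print(close_job())"
```

```text
the job is handed in; nothing more can be done
None
```

The job is handed in at about 20 s: the pack is against the stop and released, with the detent visible behind it. The gripped stylus is holding the reset button against its solid stop with about 14 N. The pan, brushes and glue bottle were not touched.

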